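# Show a printing block to the copy camera

### The job

Set the ring lamp's dimmer lever to the green mark, straight up. Then take the red printing block out of its rack and hold it in the air for the copy camera: upright, right way up, printed face square to the lens, centred on the lens axis and 18 cm from the front of the lens. Finish while still holding it there, and leave the other blocks and the things on the table where they are.

Things in the scene. Friction and masses are not known exactly. Their poses are not given: they have to be found in the camera images.
- dimmer (a joint): angle of the dimmer lever: 0 leaning 0.7 rad to the base's -x side (lamp off), 0.7 straight up at the green mark (half brightness), 1.4 leaning 0.7 rad to +x (full). It stays where it is left; about 1 N at the ball moves it.
- dimmer_tip (a point): centre of the orange ball, 26 mm across, at the end of the lever, 90 mm from the hinge; it can be pinched from above across the swing
- dimmer_base: the dimmer's fixed grey block, 70 (x) x 50 (y) x 25 high, with a white half-round scale on both sides reaching 70 high (its middle tick is green and wide). Origin: centre of its underside. The hinge axis runs along its y axis, 22 mm above the origin; the lever swings towards its +x.
- red_block: red printing block: wooden board 100 wide (local y) x 80 tall (local z) x 14 thick (local x), 60 to 135 g, standing on edge in one of the rack's slots. Printed face to local +x is red with a disc over a bar in white; back is plain wood; top edge is painted red. Origin: centre of the underside.
- red_face (a point): centre of the red block's printed face: 40 mm above its underside, 7 mm from its middle plane
- blue_block: blue printing block: wooden board 100 wide (local y) x 80 tall (local z) x 14 thick (local x), 60 to 135 g, standing on edge in one of the rack's slots. Printed face to local +x is blue with three diamonds in white; back is plain wood; top edge is painted blue. Origin: centre of the underside.
- yellow_block: yellow printing block: wooden board 100 wide (local y) x 80 tall (local z) x 14 thick (local x), 60 to 135 g, standing on edge in one of the rack's slots. Printed face to local +x is yellow with three slanted bars in white; back is plain wood; top edge is painted yellow. Origin: centre of the underside.
- rack: fixed wooden rack, base 200 (x) x 130 (y) x 8 high; three slots across it at x = -65, 0 and +65 mm (65 mm apart), each 18 mm wide between ribs that reach 33 mm above the table; a block stands on the base, so its top is 88 mm above the table. Blocks lift straight up. Which block stands in which slot varies. Origin: centre of the underside.
- photo_camera: fixed black copy camera on a column stand with a white ring lamp round its lens, about 265 mm high, foot 160 x 160; it looks level along its local -x. Origin: on the table, under the camera; the lens axis passes 200 mm above it.
- lens (a point): middle of the front of the lens, 200 mm above the table, 70 mm from the camera's origin towards local -x
- pen_tin: tin of pens, 84 across, 110 high, pens to 155; origin: centre of the underside; leave alone
- varnish: amber varnish bottle, 52 across, 130 high; origin: centre of the underside; leave alone
- gift_box: pale blue box, 104 x 104 x 80 high; origin: centre of the underside; leave alone
- glue_stick: upright yellow glue stick, 28 across, 85 high; origin: centre of the underside; leave alone

How it is judged:
By the outcome, as a careful person would: the job done as asked, in the order asked, and still so for the second after the job is handed in, while the arm keeps its last pose, push and grip.
It also fails if it takes over 48 s, if anything falls off the work surface, if the arm or the gripper's body presses on something with over 40 N, if the wrist force passes 120 N, or if a joint passes its speed limit or range.

### The arm

A 6-joint arm with a two-finger parallel gripper is mounted at the origin on the work surface. World frame = base frame: x ahead of the robot, y to its left, z up, the work surface at z = 0. Lengths are in m, angles in rad, forces in N, time in s.
With the tool pointing down it reaches from about 0.3 to 0.775 m from the base axis. Payload 14.6 kg.
Tool frame: the origin (TCP) lies midway between the tips of the shut fingers; the grasp point (between the pads) lies 19 mm behind it (ctrl.pinch_z is the distance from the TCP to the grasp point, in m); z points along the fingers, y is the line along which they close (so a half turn about z gives the same grasp; the last joint's range is limited). The gripper opens to 94 mm and grips with 3 to 60 N. Pads are 16 mm wide; open, the fingers measure 119 mm over their backs; the gripper's body (75 mm by 177 mm) begins 78 mm behind the grasp point.
Start: joints at [-1.167, 0.3, 1.521, -0, 1.321, -0.067], TCP at [0.249, -0.49, 0.205] pointing down, gripper open.
Joint ranges: [-3.03, 3.03], [-0.79, 2.21], [0.23, 2.52], [-1.04, 4.18], [0, 3.07], [-2.55, 2.55]. Speed limits (rad/s): [2.22, 2.22, 2.57, 3.14, 3.14, 3.14].

### API

Orientations are given as [roll, pitch, yaw] about the fixed x, y, z axes, in that order (R = Rz(yaw) Ry(pitch) Rx(roll)).
In Python, from station import ctrl gives the robot as it stands.
- The arm moves only by the tool jog_arm, never from a script. Its argument "motion" is a list of rows, each a list of 7 numbers: the shift along the tool's x, y, z in m, then the turn, a rotation vector about the tool's x, y, z in rad, then the opening, from -1 (shut) to 1 (fully open). In form: [[tx, ty, tz, rx, ry, rz, gripper], ...]. A call has 1 to 5 rows; each row shifts and turns the commanded pose from where the row before left it, along the tool's axes as they then stand; what a row does not reach is not made up. A row lasts 1/10 s, in which the tool goes at most 50 mm and 8.59 degrees, less where a joint would pass 70% of its speed; a pose out of reach is approached as far as the arm can. A call is refused whole if a number of a shift passes 0.05 or a number of a turn 0.15, either way. A call with a gripper value outside its range is refused whole. The fingers move at their own pace and stop on an object; "squeeze" is the grip in N (left out, the last holds). Time passes only in rows, so rows that do not move let the fingers close. It gives the time, the measured TCP pose, the force, the opening and the grip force at its end, in the units of the state.
- ctrl.get_obs(): the state, without advancing time (a new reading comes with each control period).
- ctrl.camera(name): name is "side" or "top" or "wrist"; returns the picture (480x640x3 uint8, red, green, blue); there is no depth.
- ctrl.camera_model(name): a dict with "intrinsics" (3x3 intrinsics, pixels), "rvec" (rotation vector, rad) and "tvec" (3), from world to camera coordinates, as OpenCV has them. Camera axes: x right, y down, z forward; pixel columns grow to the right and rows downward; lengths in m; the calibration is good to about 2 mm. A picture is of the moment at which its call begins: read the wrist's pose just before it. camera_model takes no time and is no camera call; for the wrist camera it gives the pose at the moment of the call.
- ctrl.hand_in(): hands the job in; it is judged then, once.
The state is a dict: "time_s": time; "qpos": joint angles; "joint_vel": joint speeds; "tau": joint torques, N m; "ee_pos": TCP position; "eef_rot": TCP orientation; "force": force on the tool from outside, world axes, zero at the start; "moment": the same for the moment, N m; "grip_width": finger opening in m; "grip_force": force on a finger pad.
Only numpy, scipy, OpenCV 4.12 (cv2) and the standard library are available. Lean on these libraries where they do the work, as an engineer would, in place of code of your own. Each camera call takes 0.05 s, during which the arm holds its last target. There are 200 camera calls.

## Working session

There is one attempt and no reset: what is moved stays moved. The work goes in short steps, Python scripts to look and compute and a tool call to move; the robot and the scene stay as the last step left them, time stands still between calls to the robot, and variables do not carry over. Pictures are saved under pics/ and viewed, at most 10 in all, crops included, and the job is handed in when it is done.

Besides the shell and the picture viewer there is one more tool, called as name(argument=value, ...), one argument or row to a line, values as JSON. jog_arm: Moves the arm, as the interface text tells. Its arguments: {"type":"object","properties":{"motion":{"type":"array"},"squeeze":{"type":"number"}},"required":["motion"]}

```bash
ls; mkdir -p pics; python3 - <<'E'
from station import ctrl
import cv2,numpy as np
o=ctrl.get_obs();print(o['time_s'],o['ee_pos'],o['eef_rot'],o['grip_width'],ctrl.pinch_z)
for n in('top','side'):
    im=ctrl.camera(n);cv2.imwrite(f'pics/{n}0.png',im[:,:,::-1])
    m=ctrl.camera_model(n);R=cv2.Rodrigues(np.array(m['rvec']))[0];print(n,np.round(m['intrinsics'],1).tolist(),(-R.T@np.array(m['tvec'])).round(3),R.round(3).tolist())
E
```

```text
pics
0.0 [ 0.24938559 -0.4899044   0.2048966 ] [-3.14043144e+00 -8.02657730e-05  4.70845481e-01] 0.09405982146568709 0.0188
top [[447.8, 0.0, 322.1], [0.0, 447.8, 242.2], [0.0, 0.0, 1.0]] [0.525 0.061 1.219] [[0.003, -0.999, -0.034], [-0.997, -0.001, -0.071], [0.071, 0.034, -0.997]]
side [[571.8, 0.0, 314.2], [0.0, 571.8, 240.3], [0.0, 0.0, 1.0]] [0.086 0.966 0.878] [[-0.872, -0.489, -0.017], [-0.271, 0.511, -0.816], [0.407, -0.707, -0.578]]
```

View pics/top0.png

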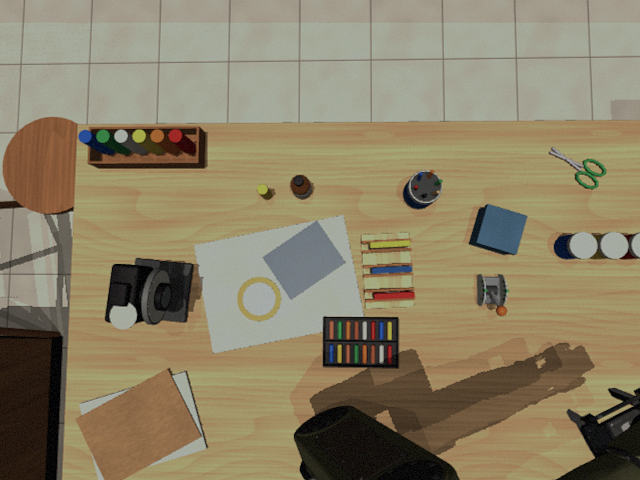

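View pics/side0.png

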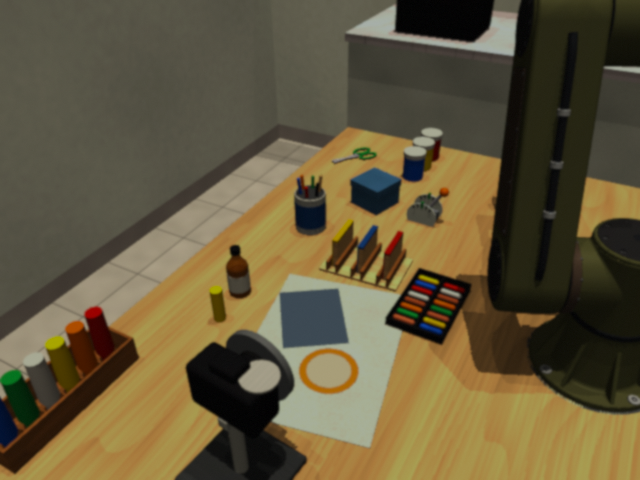

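The top view shows the rack at about (387,270), with red at (393,296), blue at (391,269) and yellow at (390,243). The dimmer is at (492,291) with its ball at (501,310). The camera is at (150,292), facing image right (-y). The side view shows the block sides as brown wood. I'll zoom in on both to get the facing and angles.

```bash
cat > h.py <<'E'
import cv2,numpy as np
from station import ctrl
def ray(n,uv,m=None):
    m=m or ctrl.camera_model(n);R=cv2.Rodrigues(np.array(m['rvec']))[0];t=np.array(m['tvec']).ravel()
    d=R.T@np.linalg.inv(np.array(m['intrinsics']))@np.array([uv[0],uv[1],1.]);return -R.T@t,d/np.linalg.norm(d)
def plane(n,uv,z,m=None):
    c,d=ray(n,uv,m);return c+d*(z-c[2])/d[2]
def cross(*rs):
    A=sum(np.eye(3)-np.outer(d,d) for c,d in rs);b=sum((np.eye(3)-np.outer(d,d))@c for c,d in rs);return np.linalg.solve(A,b)
def proj(n,p,m=None):
    m=m or ctrl.camera_model(n);return cv2.projectPoints(np.array([p],float),np.array(m['rvec']),np.array(m['tvec']),np.array(m['intrinsics']),None)[0].ravel()
def blob(im,lo,hi,roi):
    h=cv2.cvtColor(im,cv2.COLOR_RGB2HSV);m=cv2.inRange(h,np.array(lo),np.array(hi));k=np.zeros_like(m);x0,y0,x1,y1=roi;k[y0:y1,x0:x1]=m[y0:y1,x0:x1]
    c=max(cv2.findContours(k,0,2)[0],key=cv2.contourArea);return c.reshape(-1,2),cv2.minAreaRect(c),cv2.contourArea(c)
E
python3 - <<'E'
from h import *
t=cv2.imread('pics/top0.png');s=cv2.imread('pics/side0.png')
def c(i,x,y,w,h,W,H):return cv2.resize(i[y:y+h,x:x+w],(W,H),interpolation=cv2.INTER_CUBIC)
a=np.hstack([c(t,355,225,66,90,300,300)*1,c(t,465,260,60,60,300,300)[:, :250],c(t,100,250,100,80,250,300)])
b=np.hstack([c(s,315,215,110,80,412,300),c(s,395,175,70,55,388,300)])
cv2.imwrite('pics/z.png',np.vstack([a,b]))
T=t[:,:,::-1].copy();S=s[:,:,::-1].copy()
for n,lo,hi,r in(('red',(0,150,90),(8,255,255),(360,285,425,305)),('blue',(100,120,60),(125,255,255),(360,260,425,280)),('yel',(24,130,90),(35,255,255),(360,235,425,255))):
    p,q,ar=blob(T,lo,hi,r);print(n,q,ar,plane('top',q[0],.088).round(4))
    e=[plane('top',x,.088) for x in(p[p[:,0].argmin()],p[p[:,0].argmax()])];print(np.round(e,4).tolist())
pt,q,a1=blob(T,(5,170,120),(16,255,255),(480,295,520,325));ps,q2,a2=blob(S,(5,170,120),(16,255,255),(430,180,455,205))
print('ball',q,a1,q2,a2,cross(ray('top',q[0]),ray('side',q2[0])).round(4))
E
```

```text
red ((393.9451599121094, 295.4027404785156), (6.591765880584717, 40.19978332519531), 87.1375961303711) 221.5 [ 0.4727 -0.0806  0.088 ]
[[0.476, -0.0309, 0.088], [0.469, -0.1304, 0.088]]
blue ((391.4185791015625, 269.2896423339844), (5.469992160797119, 39.05099105834961), 87.27368927001953) 161.0 [ 0.5379 -0.0748  0.088 ]
[[0.541, -0.0263, 0.088], [0.5362, -0.1237, 0.088]]
yel ((389.5230712890625, 243.91537475585938), (5.879822254180908, 39.328243255615234), 86.8201675415039) 191.5 [ 0.6017 -0.0706  0.088 ]
[[0.604, -0.0215, 0.088], [0.599, -0.1193, 0.088]]
ball ((502.0, 310.0), (8.0, 8.0), 0.0) 48.0 ((444.60003662109375, 189.6999969482422), (9.17060375213623, 6.008327484130859), 18.43494987487793) 35.0 [ 0.4385 -0.3404  0.1057]
```

View pics/z.png

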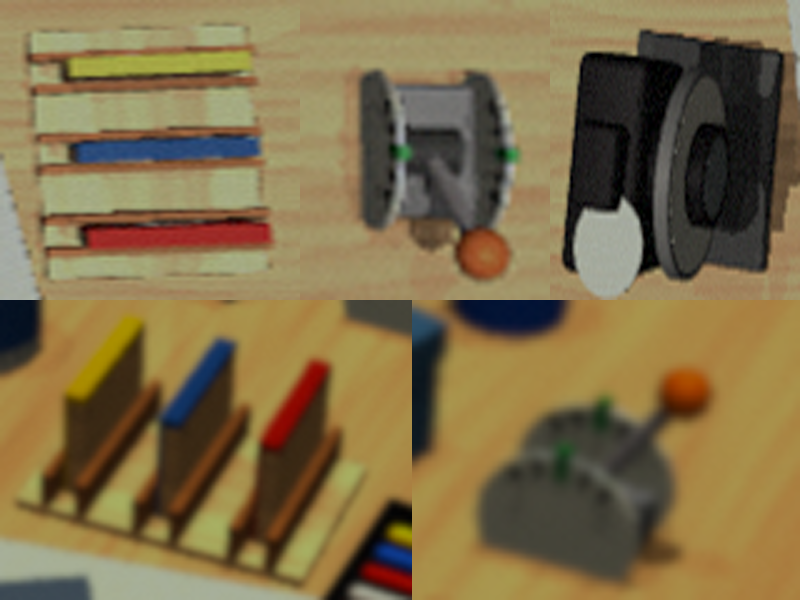

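The crops show that red, blue and yellow have wood on their -x sides, so the printed faces point to +x. The lever leans towards -x, with its ball at about (502,310) and the green ticks at (485,291) and (507,291). The lens is near (166,295). Next I'll measure the ticks and the camera heading.

```bash
python3 - <<'E'
from h import *
T=cv2.imread('pics/top0.png')[:,:,::-1].copy();S=cv2.imread('pics/side0.png')[:,:,::-1].copy()
h=cv2.cvtColor(T,cv2.COLOR_RGB2HSV)
P=[]
for r in((478,282,494,300),(500,282,514,300)):
    m=cv2.inRange(h[r[1]:r[3],r[0]:r[2]],(45,90,30),(85,255,255));y,x=np.nonzero(m);c=(x.mean()+r[0],y.mean()+r[1]);P.append(plane('top',c,.067));print(len(x),np.round(c,1),P[-1].round(4))
print('hinge',np.mean(P,0).round(4))
print('ball z .091/.095/.1',[plane('top',(501.8,310),z).round(4).tolist() for z in(.091,.1)], 'side', plane('side',(444.6,189.7),.091).round(4))
# foot
g=cv2.cvtColor(T,cv2.COLOR_RGB2GRAY);m=np.zeros_like(g);m[245:335,95:200]=(g[245:335,95:200]<75)*255
c=max(cv2.findContours(m,0,2)[0],key=cv2.contourArea);print('foot',cv2.minAreaRect(c))
print('foot right edge corners',[plane('top',p,.012).round(3).tolist() for p in((194,264),(187,322),(156,258))])
print('lens',plane('top',(168,294),.2).round(4))
E
```

```text
10 [484.8 290. ] [ 0.4864 -0.3122  0.067 ]
9 [506.1 290.6] [ 0.4853 -0.3654  0.067 ]
hinge [ 0.4859 -0.3388  0.067 ]
ball z .091/.095/.1 [[0.4383, -0.3448, 0.091], [0.439, -0.3415, 0.1]] side [ 0.4444 -0.3661  0.091 ]
foot ((151.6931915283203, 291.371337890625), (89.98274993896484, 65.07913970947266), 3.7313973903656006)
foot right edge corners [[0.552, 0.451, 0.012], [0.395, 0.466, 0.012], [0.568, 0.556, 0.012]]
lens [0.4787 0.4486 0.2   ]
```

jog_arm(
  motion=[
    [0,0,0,0,0,0.12,0],
    [0,0,0,0,0,0.12,0],
    [0,0,0,0,0,0.12,0],
    [0,0,0,0,0,0.11,0],
  ],
)

```text
time_s: 0.5
ee_pos: [0.2494, -0.49, 0.2051]
eef_rot: [-3.141, 0.0, -0.004]
force: [0.3, -0.4, 0.1]
grip_width: 0.066
grip_force: 0.0
```

jog_arm(
  motion=[
    [0.038,-0.03,0,0,0,0,0],
    [0.038,-0.03,0,0,0,0,0],
    [0.038,-0.03,0,0,0,0,0],
    [0.038,-0.03,0,0,0,0,0],
    [0.038,-0.03,0,0,0,0,0],
  ],
)

```text
time_s: 1.0
ee_pos: [0.4406, -0.3385, 0.2053]
eef_rot: [-3.141, 0.0, 0.001]
force: [0.1, -0.8, -0.1]
grip_width: 0.0472
grip_force: 0.0
```

```bash
python3 - <<'E'
from h import *
m=ctrl.camera_model('wrist');o=ctrl.get_obs();im=ctrl.camera('wrist');cv2.imwrite('pics/w1.png',im[:,:,::-1])
print(o['time_s'],o['ee_pos'].round(4),o['joint_vel'].round(3))
R=cv2.Rodrigues(np.array(m['rvec']))[0];print((-R.T@np.array(m['tvec'])).round(3),R.round(3).tolist())
p,q,a=blob(im,(5,170,100),(16,255,255),(0,0,640,480));print('ball',q,a,plane('wrist',q[0],.098,m).round(4),proj('wrist',(.486,-.339,.067),m))
E
```

```text
1.0 [ 0.4406 -0.3385  0.2053] [ 0.872  0.227 -0.294  0.001  0.063  0.866]
[ 0.525 -0.339  0.386] [[0.001, -1.0, 0.0], [-0.958, -0.001, 0.288], [-0.288, -0.0, -0.958]]
ball ((332.1000061035156, 234.20004272460938), (30.857736587524414, 34.882659912109375), 63.43495178222656) 805.0 [ 0.4395 -0.3417  0.098 ] [328.34221305 162.86387676]
```

View pics/w1.png

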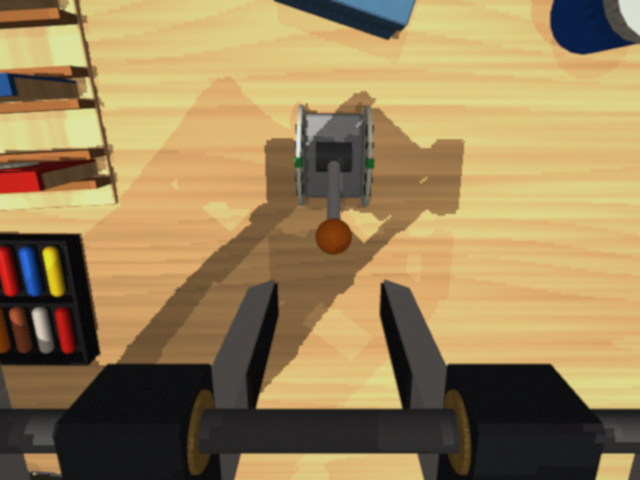

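The wrist view puts the ball at (332,236) and the green ticks at (298,162) and (370,162). That gives a hinge at x≈0.486, y≈-0.342, with the base yaw near 0.

jog_arm(
  motion=[
    [0,0.002,0.045,0,0,0,0],
    [0,0,0.045,0,0,0,0],
    [0,0,0.035,0,0,0,0],
    [0,0,0,0,0,0,-1],
    [0,0,0,0,0,0,-1],
  ],
  squeeze=15,
)

```text
time_s: 1.55
ee_pos: [0.4395, -0.3422, 0.0813]
eef_rot: [-3.141, 0.0, 0.001]
force: [0.4, 0.7, 0.6]
grip_width: 0.0341
grip_force: 0.0
```

jog_arm(
  motion=[
    [0,0,0,0,0,0,-1],
    [0,0,0,0,0,0,-1],
  ],
)

```text
time_s: 1.75
ee_pos: [0.4399, -0.3419, 0.0825]
eef_rot: [3.141, -0.002, 0.001]
force: [-0.7, 5.7, 1.8]
grip_width: 0.0248
grip_force: 15.0
```

jog_arm(
  motion=[
    [0.0085,0,-0.0045,0,0,0,-1],
    [0.009,0,-0.0035,0,0,0,-1],
    [0.0095,0,-0.0025,0,0,0,-1],
    [0.01,0,-0.0015,0,0,0,-1],
    [0.01,0,-0.0005,0,0,0,-1],
  ],
)

```text
time_s: 2.25
ee_pos: [0.4876, -0.3423, 0.0949]
eef_rot: [3.14, -0.002, 0.001]
force: [-2.0, 2.0, 3.4]
grip_width: 0.025
grip_force: 15.0
```

jog_arm(
  motion=[
    [0,0,0,0,0,0,-1],
    [0,0,0,0,0,0,-1],
  ],
)

```text
time_s: 2.45
ee_pos: [0.4874, -0.3423, 0.0947]
eef_rot: [3.14, -0.003, 0.001]
force: [0.6, 3.2, 7.4]
grip_width: 0.0249
grip_force: 15.0
```

```bash
python3 - <<'E'
from h import *
m=ctrl.camera_model('wrist');im=ctrl.camera('wrist');cv2.imwrite('pics/w2.png',im[:,:,::-1])
h=cv2.cvtColor(im,cv2.COLOR_RGB2HSV)
k=cv2.inRange(h,(50,90,30),(85,255,255))
n,l,s,c=cv2.connectedComponentsWithStats(k)
for i in range(1,n):
    if s[i,4]>12: print(s[i],c[i].round(1),plane('wrist',c[i],.067,m).round(4))
p,q,a=blob(im,(5,170,80),(16,255,255),(200,50,450,480));print('ball',q,a,plane('wrist',q[0],.111,m).round(4))
E
```

```text
[272 263  13  23 179] [278.4 276. ] [ 0.4871 -0.3166  0.067 ]
[372 264  13  23 170] [378.  276.7] [ 0.4867 -0.3694  0.067 ]
ball ((328.5, 326.5), (59.0, 57.0), 90.0) 2738.0 [ 0.4814 -0.3431  0.111 ]
```

```bash
python3 - <<'E'
import cv2
i=cv2.imread('pics/w2.png');cv2.imwrite('pics/w2c.png',cv2.resize(i[200:400,200:460],(780,600)))
E
```

```text
(no output)
```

View pics/w2c.png

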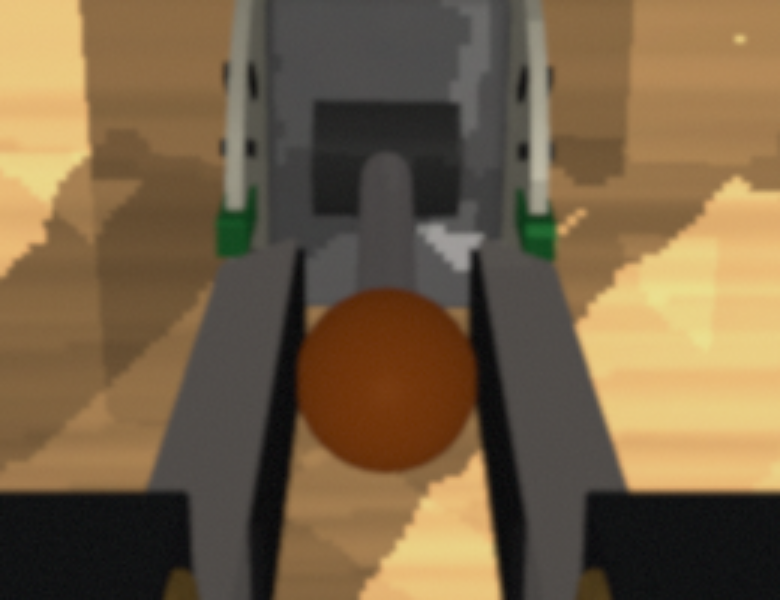

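The ball is centred at about (328,326) and fully visible. It reads about 5 mm short of the tick plane, so it may have slipped in the pads. I'll release, back up and measure with a clear view.

jog_arm(
  motion=[
    [0,0,0,0,0,0,0],
    [0,0,0,0,0,0,0],
    [-0.02,0,-0.04,0,0,0,0],
    [-0.03,0,-0.04,0,0,0,0],
    [0,0,0,0,0,0,0],
  ],
)

```text
time_s: 3.0
ee_pos: [0.4358, -0.3436, 0.1785]
eef_rot: [3.136, -0.006, -0.0]
force: [-0.1, -0.7, -0.3]
grip_width: 0.0475
grip_force: 0.0
```

```bash
python3 - <<'E'
from h import *
o=ctrl.get_obs();print(o['time_s'],o['ee_pos'].round(4),o['grip_width'])
m=ctrl.camera_model('wrist');im=ctrl.camera('wrist');cv2.imwrite('pics/w3.png',im[:,:,::-1])
h=cv2.cvtColor(im,cv2.COLOR_RGB2HSV)
k=cv2.inRange(h,(50,90,30),(85,255,255))
n,l,s,c=cv2.connectedComponentsWithStats(k)
for i in range(1,n):
    if s[i,4]>12: print(s[i],c[i].round(1),plane('wrist',c[i],.067,m).round(4))
p,q,a=blob(im,(5,170,80),(16,255,255),(200,20,450,480));print('ball',q,a,plane('wrist',q[0],.112,m).round(4))
print('ideal',proj('wrist',(.4865,-.342,.112),m),'ticks z .06/.07',proj('wrist',(.4865,-.369,.06),m),proj('wrist',(.4865,-.369,.07),m))
t=ctrl.camera('top');p,q,a=blob(t,(5,150,90),(16,255,255),(470,270,520,325));print('top ball',q,a,plane('top',q[0],.112).round(4))
cv2.imwrite('pics/w3c.png',cv2.resize(im[100:300,200:460,::-1],(780,600)))
E
```

```text
3.0 [ 0.4358 -0.3436  0.1785] 0.04745758906973481
[282 156  10  11  94] [286.4 160.8] [ 0.4865 -0.3162  0.067 ]
[360 156   9  12  80] [364.4 161.6] [ 0.4859 -0.3696  0.067 ]
ball ((326.0, 176.5), (43.0, 42.0), 90.0) 1427.0 [ 0.4824 -0.3433  0.112 ]
ideal [323.78634981 169.55494003] ticks z .06/.07 [362.66791475 159.67085822] [363.89362786 161.29650917]
top ball ((503.7500305175781, 291.25), (5.656853675842285, 6.363961219787598), 45.0) 22.0 [ 0.4851 -0.343   0.112 ]
```

jog_arm(
  motion=[
    [0.03,-0.001,0.03,0,0,0,0],
    [0.016,0,0.03,0,0,0,0],
    [0,0,0.017,0,0,0,0],
    [0,0,0,0,0,0,0],
  ],
)

```text
time_s: 3.5
ee_pos: [0.4815, -0.3395, 0.0917]
eef_rot: [-3.137, 0.005, 0.002]
force: [0.3, 0.1, 0.0]
grip_width: 0.0468
grip_force: 0.0
```

jog_arm(
  motion=[
    [0,0.002,0,0,0,0,0],
    [0,0,0,0,0,0,-1],
    [0,0,0,0,0,0,-1],
    [0,0,0,0,0,0,-1],
  ],
  squeeze=30,
)

```text
time_s: 3.9
ee_pos: [0.4825, -0.3431, 0.0967]
eef_rot: [3.141, -0.001, 0.001]
force: [0.4, 10.0, 4.1]
grip_width: 0.0265
grip_force: 5.1
```

jog_arm(
  motion=[
    [0.003,0,0,0,0,0,-1],
    [0.002,0,0,0,0,0,-1],
    [0,0,0,0,0,0,-1],
  ],
)

```text
time_s: 4.2
ee_pos: [0.4878, -0.3424, 0.0968]
eef_rot: [-3.141, -0.001, 0.001]
force: [0.3, 4.9, 4.8]
grip_width: 0.0244
grip_force: 30.0
```

```bash
cat > d.py <<'E'
from h import *
o=ctrl.get_obs();print(o['time_s'],o['ee_pos'].round(4),o['force'])
m=ctrl.camera_model('wrist');im=ctrl.camera('wrist')
p,q,a=blob(im,(5,170,80),(16,255,255),(200,20,450,480));print('ball',q,a,plane('wrist',q[0],.112,m).round(4))
E
python3 d.py
```

```text
4.2 [ 0.4878 -0.3424  0.0968] [0.25738202 4.89049448 4.75434943]
ball ((328.5, 314.5), (59.0, 57.0), 90.0) 2695.5 [ 0.487  -0.3432  0.112 ]
```

jog_arm(
  motion=[
    [0,0,0,0,0,0,0],
    [0,0,0,0,0,0,0.1],
    [0,0,-0.045,0,0,0,0],
    [-0.03,0,-0.035,0,0,0,0],
    [0,0,0,0,0,0,0],
  ],
)

```text
time_s: 4.75
ee_pos: [0.4569, -0.3444, 0.1811]
eef_rot: [3.136, -0.005, -0.0]
force: [-0.1, -0.1, -0.0]
grip_width: 0.0467
grip_force: 0.0
```

```bash
python3 d.py; python3 - <<'E'
from h import *
from scipy.spatial.transform import Rotation as r
m=ctrl.camera_model('wrist');im=ctrl.camera('wrist')
h=cv2.cvtColor(im,cv2.COLOR_RGB2HSV);k=cv2.inRange(h,(50,90,30),(85,255,255))
n,l,s,c=cv2.connectedComponentsWithStats(k)
for i in range(1,n):
    if s[i,4]>12: print(c[i].round(1),plane('wrist',c[i],.07,m).round(4),plane('wrist',c[i],.067,m).round(4))
print(ctrl.get_obs()['qpos'].round(3))
E
```

```text
4.75 [ 0.4569 -0.3444  0.1811] [-0.10699856 -0.09239149 -0.03839889]
ball ((324.5, 202.5), (41.0, 41.0), 90.0) 1331.0 [ 0.4875 -0.3431  0.112 ]
[287.9 191.3] [ 0.4871 -0.3169  0.07  ] [ 0.4866 -0.3166  0.067 ]
[363.7 192.1] [ 0.4866 -0.3693  0.07  ] [ 0.486  -0.3696  0.067 ]
[-0.708  0.371  1.495 -0.     1.274  0.863]
```

The lever is now within about 1 mm of upright, since ball x is 0.4875 against 0.4866 for the ticks. On to the rack.

jog_arm(
  motion=[
    [0.003,-0.044,-0.01,0,0,0,0],
    [0.003,-0.044,-0.01,0,0,0,0],
    [0.003,-0.044,-0.01,0,0,0,0],
    [0.003,-0.044,-0.01,0,0,0,0],
    [0.003,-0.044,-0.01,0,0,0,0],
  ],
)

```text
time_s: 5.35
ee_pos: [0.472, -0.121, 0.225]
eef_rot: [-3.141, 0.002, 0.001]
force: [0.6, -0.5, -0.1]
grip_width: 0.0467
grip_force: 0.0
```

jog_arm(
  motion=[
    [0.002,-0.043,0,0,0,-0.14,0],
    [0,0,0,0,0,-0.148,0],
    [0,0,0,0,0,-0.148,0],
    [0,0,0,0,0,-0.148,0],
    [0,0,0,0,0,-0.148,0],
  ],
)

```text
time_s: 5.85
ee_pos: [0.4741, -0.0796, 0.2246]
eef_rot: [-3.14, 0.001, 0.739]
force: [0.2, 0.2, 0.2]
grip_width: 0.047
grip_force: 0.0
```

jog_arm(
  motion=[
    [0,0,0,0,0,-0.148,0],
    [0,0,0,0,0,-0.148,0],
    [0,0,0,0,0,-0.148,0],
    [0,0,0,0,0,-0.148,0],
    [0,0,0,0,0,-0.148,0],
  ],
)

```text
time_s: 6.35
ee_pos: [0.4741, -0.0797, 0.2246]
eef_rot: [-3.139, -0.0, 1.479]
force: [0.5, 1.0, -0.1]
grip_width: 0.0471
grip_force: 0.0
```

jog_arm(
  motion=[
    [0,0,0,0,0,-0.148,0],
    [0,0,0,0,0,0,0],
  ],
)

```text
time_s: 6.55
ee_pos: [0.4741, -0.0798, 0.2247]
eef_rot: [-3.14, -0.001, 1.624]
force: [-0.3, -0.2, -0.1]
grip_width: 0.0469
grip_force: 0.0
```

```bash
cat > b.py <<'E'
from h import *
o=ctrl.get_obs();print(o['time_s'],o['ee_pos'].round(4),o['eef_rot'].round(4),o['grip_width'])
m=ctrl.camera_model('wrist');im=ctrl.camera('wrist');cv2.imwrite('pics/w4.png',im[:,:,::-1])
h=cv2.cvtColor(im,cv2.COLOR_RGB2HSV)
k=cv2.inRange(h,(0,150,70),(8,255,255))|cv2.inRange(h,(174,150,70),(180,255,255))
for c in sorted(cv2.findContours(k,0,2)[0],key=cv2.contourArea)[-3:]:
    q=cv2.minAreaRect(c);b=cv2.boxPoints(q);print(q,[plane('wrist',p,.088,m)[:2].round(4).tolist() for p in b],plane('wrist',q[0],.088,m).round(4))
E
python3 b.py
```

```text
6.55 [ 0.4741 -0.0798  0.2247] [-3.1396e+00 -6.0000e-04  1.6235e+00] 0.046920479239046076
((159.97068786621094, 191.49827575683594), (52.380043029785156, 12.742679595947266), 3.3664608001708984) [[0.3243, -0.0683], [0.3256, -0.0584], [0.365, -0.0587], [0.364, -0.0686]] [ 0.3447 -0.0635  0.088 ]
((225.97930908203125, 147.85171508789062), (54.43532180786133, 14.152008056640625), 3.3664605617523193) [[0.3749, -0.0332], [0.3759, -0.0229], [0.4157, -0.0231], [0.4151, -0.0334]] [ 0.3954 -0.0281  0.088 ]
((326.9999694824219, 218.99996948242188), (19.999996185302734, 131.99996948242188), -0.0) [[0.4673, -0.1339], [0.4626, -0.0283], [0.4774, -0.0275], [0.4836, -0.133]] [ 0.4726 -0.0782  0.088 ]
```

View pics/w4.png

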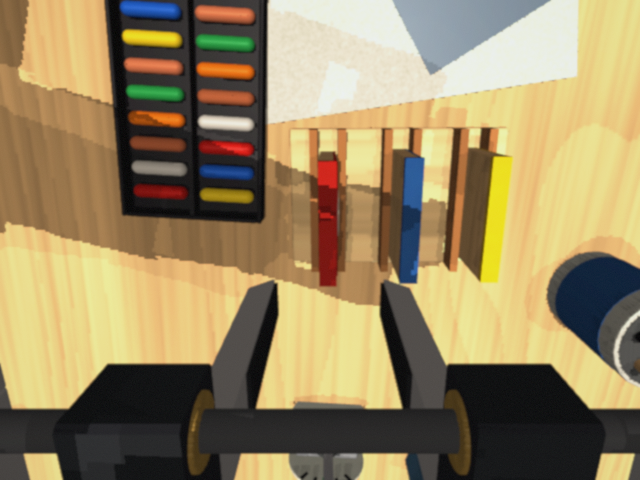

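The wrist view shows the red block's top edge at (327,219), parallel to the image columns. So the gripper is aligned with it, and the block is at (0.4726, -0.078). I'll descend and grip.

jog_arm(
  motion=[
    [0.001,-0.0015,0.045,0,0,0,0],
    [0,0,0.045,0,0,0,0],
    [0,0,0.045,0,0,0,0],
    [0,0,0.0385,0,0,0,0],
    [0,0,0,0,0,0,0],
  ],
)

```text
time_s: 7.1
ee_pos: [0.4699, -0.0783, 0.0481]
eef_rot: [-3.133, -0.002, 1.617]
force: [0.8, -0.0, 0.2]
grip_width: 0.0468
grip_force: 0.0
```

jog_arm(
  motion=[
    [0,0,0,0,0,0,-1],
    [0,0,0,0,0,0,-1],
    [0,0,0,0,0,0,-1],
    [0,0,0,0,0,0,-1],
    [0,0,0,0,0,0,-1],
  ],
  squeeze=35,
)

```text
time_s: 7.6
ee_pos: [0.4731, -0.0792, 0.0534]
eef_rot: [3.14, 0.0, 1.621]
force: [-1.6, 0.3, 7.0]
grip_width: 0.0139
grip_force: 35.0
```

jog_arm(
  motion=[
    [0,0,-0.02,0,0,0,-1],
    [0,0,-0.04,0,0,0,-1],
    [0,0,-0.045,0,0,0,-1],
    [0,0,-0.045,0,0,0,-1],
    [0,0,-0.045,0,0,0,-1],
  ],
)

```text
time_s: 8.1
ee_pos: [0.4721, -0.0789, 0.2496]
eef_rot: [3.141, 0.0, 1.621]
force: [1.1, 0.2, -0.5]
grip_width: 0.0139
grip_force: 35.0
```

jog_arm(
  motion=[
    [0.03,0,-0.039,0,0,0,-1],
    [0.03,0,-0.039,0,0,0,-1],
    [0.03,0,-0.039,0,0,0,-1],
    [0.03,0,-0.039,0,0,0,-1],
    [0.03,0,-0.039,0,0,0,-1],
  ],
)

```text
time_s: 8.6
ee_pos: [0.4643, 0.0719, 0.4444]
eef_rot: [3.141, -0.0, 1.621]
force: [0.1, -0.6, 0.0]
grip_width: 0.0136
grip_force: 35.0
```

jog_arm(
  motion=[
    [0.049,0,0,0,0,0,-1],
    [0.049,0,0,0,0,0,-1],
    [0.049,0,0,0,0,0,-1],
    [0.049,0,0,0,0,0,-1],
    [0.049,0,0,0,0,0,-1],
  ],
)

```text
time_s: 9.1
ee_pos: [0.4521, 0.3174, 0.4427]
eef_rot: [3.141, -0.0, 1.621]
force: [0.5, -1.1, -0.9]
grip_width: 0.0141
grip_force: 35.0
```

jog_arm(
  motion=[
    [0,0,0,0,0,0,-1],
    [0,0,0,0,0,0,-1],
  ],
)

```text
time_s: 9.3
ee_pos: [0.4526, 0.316, 0.442]
eef_rot: [-3.141, 0.001, 1.622]
force: [0.2, -0.6, -1.5]
grip_width: 0.014
grip_force: 35.0
```

```bash
python3 - <<'E'
from h import *
o=ctrl.get_obs();print(o['time_s'],o['ee_pos'].round(4),o['eef_rot'].round(4),o['grip_width'],o['grip_force'],o['qpos'].round(3))
import pickle
m=ctrl.camera_model('wrist');im=ctrl.camera('wrist');cv2.imwrite('pics/w5.png',im[:,:,::-1]);pickle.dump(m,open('m5.pkl','wb'))
print('lens guess px',proj('wrist',(.4787,.4486,.2),m))
E
```

```text
9.3 [0.4526 0.316  0.442 ] [-3.1408e+00  6.0000e-04  1.6224e+00] 0.014003291329004417 34.99738812446594 [ 0.543  0.26   1.037 -0.     1.845  0.492]
lens guess px [364.41945003  54.48392061]
```

View pics/w5.png

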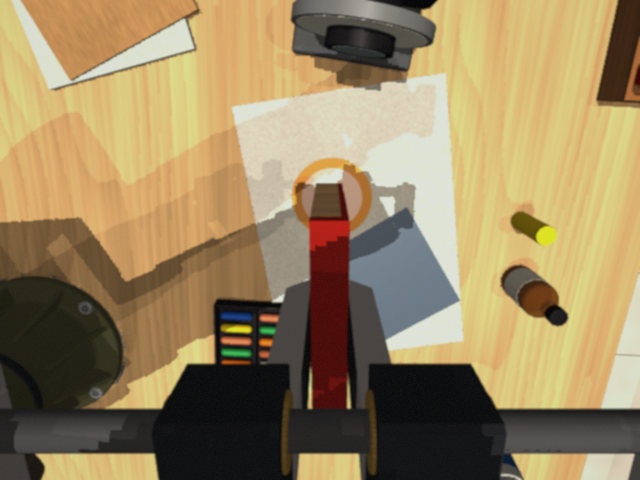

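The block is held, with its red top at (328,290). The camera shows at the top edge of the picture, with the lens front near (362,40) and the ring running from (293,22) to (435,38). I'll move 12 cm closer to centre it.

jog_arm(
  motion=[
    [0.045,0,0,0,0,0,-1],
    [0.045,0,0,0,0,0,-1],
    [0.03,0,0,0,0,0,-1],
    [0,0,0,0,0,0,-1],
    [0,0,0,0,0,0,-1],
  ],
)

```text
time_s: 9.85
ee_pos: [0.4474, 0.4343, 0.4426]
eef_rot: [3.141, 0.0, 1.62]
force: [0.3, -0.8, -0.7]
grip_width: 0.0138
grip_force: 35.0
```

```bash
python3 - <<'E'
from h import *
o=ctrl.get_obs();print(o['time_s'],o['ee_pos'].round(4),o['eef_rot'].round(4))
import pickle
m=ctrl.camera_model('wrist');im=ctrl.camera('wrist');cv2.imwrite('pics/w6.png',im[:,:,::-1]);pickle.dump(m,open('m6.pkl','wb'))
R=cv2.Rodrigues(np.array(m['rvec']))[0];print((-R.T@np.array(m['tvec'])).round(4))
cv2.imwrite('pics/w6c.png',cv2.resize(im[0:240,230:550,::-1],(800,600),interpolation=cv2.INTER_CUBIC))
E
```

```text
9.85 [0.4474 0.4343 0.4426] [3.1415e+00 2.0000e-04 1.6198e+00]
[0.4434 0.5178 0.6229]
```

View pics/w6c.png

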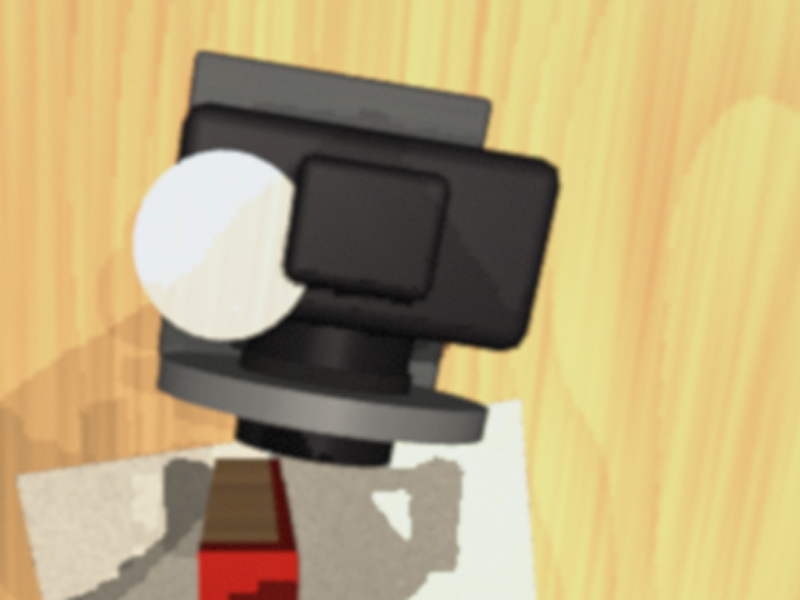

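The view from above is clear. In crop coordinates the foot's back edge runs (200,52) to (490,100), the body's back edge (190,105) to (557,165), and the lens front rim's ends are at (237,440) and (390,464). The ring's front ends are at (158,388) and (486,440). Next I'll cast rays through these points.

```bash
python3 - <<'E'
from h import *
import pickle
m=pickle.load(open('m6.pkl','rb'));c=lambda x,y,z:plane('wrist',(230+x/2.5,y/2.5),z,m)
P={}
for n,a,b,z in(('foot',(200,52),(490,100),.015),('body',(207,104),(545,160),.245),('bodyfront',(300,318),(510,349),.245),('ring',(158,388),(486,440),.2),('lens',(238,440),(390,464),.2)):
    A,B=c(*a,z),c(*b,z);d=B-A;P[n]=(A+B)/2;print(n,A.round(4),B.round(4),'len',np.linalg.norm(d).round(4),'ang',np.degrees(np.arctan2(d[1],d[0])).round(2),'mid',P[n].round(4))
for th in(-6,-7,-8):
    t=np.radians(th);ax=np.array([np.sin(t),-np.cos(t)]);  # view dir
    f=P['lens'][:2];lat=np.array([np.cos(t),np.sin(t)])
    print(th,'lat',{k:(lat@v[:2]).round(4) for k,v in P.items()},'face',(f+.18*ax).round(4))
E
```

```text
foot [0.4138 0.6255 0.015 ] [0.5674 0.6101 0.015 ] len 0.1543 ang -5.71 mid [0.4906 0.6178 0.015 ]
body [0.4279 0.5694 0.245 ] [0.5409 0.5579 0.245 ] len 0.1136 ang -5.83 mid [0.4844 0.5636 0.245 ]
bodyfront [0.4627 0.503  0.245 ] [0.5367 0.4961 0.245 ] len 0.0743 ang -5.3 mid [0.4997 0.4995 0.245 ]
ring [0.4106 0.4717 0.2   ] [0.5425 0.4576 0.2   ] len 0.1326 ang -6.11 mid [0.4766 0.4646 0.2   ]
lens [0.4432 0.4527 0.2   ] [0.5049 0.446  0.2   ] len 0.0621 ang -6.17 mid [0.474  0.4493 0.2   ]
-6 lat {'foot': np.float64(0.4233), 'body': np.float64(0.4228), 'bodyfront': np.float64(0.4447), 'ring': np.float64(0.4254), 'lens': np.float64(0.4245)} face [0.4552 0.2703]
-7 lat {'foot': np.float64(0.4116), 'body': np.float64(0.4121), 'bodyfront': np.float64(0.4351), 'ring': np.float64(0.4164), 'lens': np.float64(0.4158)} face [0.4521 0.2707]
-8 lat {'foot': np.float64(0.3998), 'body': np.float64(0.4012), 'bodyfront': np.float64(0.4253), 'ring': np.float64(0.4073), 'lens': np.float64(0.4069)} face [0.449  0.2711]
```

jog_arm(
  motion=[
    [-0.043,0,0,0,0,0,-1],
    [-0.043,-0.001,0,0,0,0,-1],
    [-0.043,0,0,0,0,0,-1],
    [-0.042,0,0,0,0,0,-1],
  ],
)

```text
time_s: 10.3
ee_pos: [0.454, 0.261, 0.4433]
eef_rot: [3.14, -0.0, 1.619]
force: [0.9, 0.1, -0.4]
grip_width: 0.0141
grip_force: 35.0
```

jog_arm(
  motion=[
    [0,0,0,0,0,-0.142,-1],
    [0,0,0,0,0,-0.142,-1],
    [0,0,0,0,0,-0.142,-1],
    [0,0,0,0,0,-0.142,-1],
    [0,0,0,0,0,-0.142,-1],
  ],
)

```text
time_s: 10.8
ee_pos: [0.4543, 0.2627, 0.4434]
eef_rot: [3.14, 0.001, 2.334]
force: [0.3, -0.8, -1.3]
grip_width: 0.0136
grip_force: 35.0
```

jog_arm(
  motion=[
    [0,0,0.03,0,0,-0.142,-1],
    [0,0,0.04,0,0,-0.142,-1],
    [0,0,0.04,0,0,-0.142,-1],
    [0,0,0.04,0,0,-0.142,-1],
    [0,0,0.04,0,0,-0.142,-1],
  ],
)

```text
time_s: 11.3
ee_pos: [0.4543, 0.2627, 0.252]
eef_rot: [3.141, 0.002, 3.045]
force: [1.2, 1.4, -0.5]
grip_width: 0.0136
grip_force: 35.0
```

jog_arm(
  motion=[
    [0,0,0.03,0,0,0,-1],
    [0,0,0.016,0,0,0,-1],
    [0,0,0,0,0,0,-1],
    [0,0,0,0,0,0,-1],
  ],
)

```text
time_s: 11.7
ee_pos: [0.4548, 0.2636, 0.2079]
eef_rot: [3.141, 0.002, 3.039]
force: [0.9, 0.8, -0.3]
grip_width: 0.0139
grip_force: 35.0
```

```bash
cat > f.py <<'E'
from h import *
o=ctrl.get_obs();print(o['time_s'],o['ee_pos'].round(4),o['eef_rot'].round(4),o['joint_vel'].round(3),o['grip_width'])
s=ctrl.camera('side');t=ctrl.camera('top');m=ctrl.camera_model('wrist');w=ctrl.camera('wrist')
for n,i in(('s',s),('t',t),('w',w)):cv2.imwrite(f'pics/f{n}.png',i[:,:,::-1])
u,v=proj('side',(.4555,.2703,.2)).astype(int)
a=np.hstack([cv2.resize(s[max(v-60,0):v+60,u-80:u+80],(400,300)),cv2.resize(w,(400,300))])
u,v=proj('top',(.4555,.2703,.2)).astype(int)
b=cv2.resize(t[v-48:v+48,u-128:u+128],(800,300))
cv2.imwrite('pics/f.png',np.vstack([a,b])[:,:,::-1])
print(u,v,proj('side',(.4555,.2703,.2)))
E
python3 f.py
```

```text
11.7 [0.4548 0.2636 0.2079] [3.1407e+00 1.5000e-03 3.0394e+00] [ 0.008 -0.003 -0.022  0.     0.002  0.002] 0.013919293352747004
245 304 [330.36272752 294.01051447]
```

View pics/f.png

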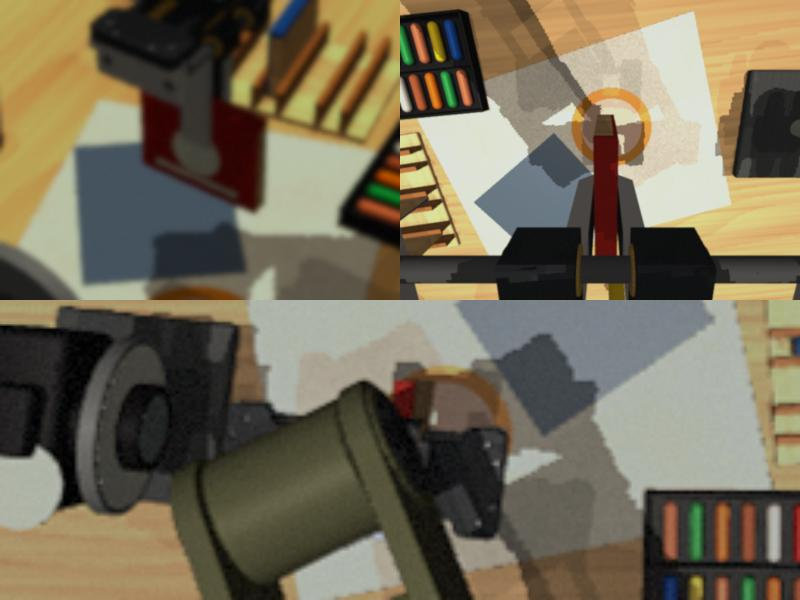

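The side crop shows the red face towards the lens, with the disc above the bar. I'll check the face corners by casting side-view rays onto the intended face plane, and check the lever at the same time.

```bash
cat > g.py <<'E'
from h import *
s=cv2.imread('pics/fs.png')[:,:,::-1].copy()
h=cv2.cvtColor(s,cv2.COLOR_RGB2HSV);k=np.zeros(h.shape[:2],np.uint8)
r=(slice(260,340),slice(280,370));k[r]=(cv2.inRange(h,(0,110,35),(9,255,255))|cv2.inRange(h,(170,110,35),(180,255,255)))[r]
c=max(cv2.findContours(k,0,2)[0],key=cv2.contourArea);p=c.reshape(-1,2)
a=cv2.approxPolyDP(c,2,True).reshape(-1,2);print(cv2.contourArea(c),a.tolist())
t=np.radians(-5.9);n=np.array([-np.sin(t),np.cos(t),0]);lat=np.array([np.cos(t),np.sin(t),0]);C=np.array([.4555,.2703,.2])
for q in a:
    o,d=ray('side',q);x=o+d*((C-o)@n)/(d@n);print(q,'lat %.4f z %.4f'%((x-C)@lat,x[2]))
print('expected corners',[proj('side',C+lat*i*.05+np.array([0,0,j*.04])).round(1).tolist() for i in(-1,1) for j in(-1,1)])
E
python3 g.py
```

```text
945.0 [[307, 270], [308, 298], [351, 317], [354, 281], [334, 274], [334, 289], [338, 300], [333, 305], [342, 309], [342, 313], [312, 298], [322, 300], [318, 293], [321, 277]]
[307 270] lat 0.0511 z 0.2327
[308 298] lat 0.0508 z 0.1657
[351 317] lat -0.0448 z 0.1671
[354 281] lat -0.0488 z 0.2528
[334 274] lat -0.0077 z 0.2498
[334 289] lat -0.0078 z 0.2155
[338 300] lat -0.0165 z 0.1938
[333 305] lat -0.0058 z 0.1764
[342 309] lat -0.0253 z 0.1765
[342 313] lat -0.0255 z 0.1669
[312 298] lat 0.0414 z 0.1702
[322 300] lat 0.0186 z 0.1765
[318 293] lat 0.0274 z 0.1892
[321 277] lat 0.0202 z 0.2304
expected corners [[353.4, 321.0], [354.4, 287.0], [308.4, 300.4], [307.4, 267.1]]
```

jog_arm(
  motion=[
    [0,0,0.0035,0,0,0,-1],
    [0,0,0,0,0,0,-1],
    [0,0,0,0,0,0,-1],
    [0,0,0,0,0,0,-1],
  ],
)

```text
time_s: 12.25
ee_pos: [0.4544, 0.2645, 0.203]
eef_rot: [3.142, 0.0, 3.041]
force: [0.0, 0.0, -1.3]
grip_width: 0.0137
grip_force: 35.0
```

```bash
python3 f.py; python3 g.py | head -4
```

```text
12.25 [0.4544 0.2645 0.203 ] [3.1416 0.     3.0409] [-0.     0.    -0.002 -0.    -0.001 -0.   ] 0.013731457998712834
245 304 [330.36272752 294.01051447]
922.5 [[307, 273], [308, 301], [351, 319], [354, 285], [334, 276], [334, 291], [338, 302], [333, 308], [343, 312], [341, 315], [312, 300], [322, 302], [318, 296], [321, 279]]
[307 273] lat 0.0513 z 0.2257
[308 301] lat 0.0510 z 0.1580
[351 319] lat -0.0449 z 0.1622
```

```bash
python3 -c "
from station import ctrl
print(ctrl.hand_in())"
```

```text
the job is handed in; nothing more can be done
None
```

I set the dimmer lever to the green mark, with the ball within about 1 mm of upright, and handed the job in at about 12 s. The arm is still holding the red block upright, printed face to the lens, within a few mm of 18 cm on the lens axis; no verdict came back.

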